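Change the bench over to the standby supply

TASK

Two small grey lever isolators are screwed to the lab bench; a lever that leans away from the robot is on, one that leans towards the robot is off. Change the bench over from the main to the standby supply: first switch off the main isolator, the one with the T-bar handle, then switch on the standby isolator, the one with the round ball handle. Never have both on together, and leave each lever fully home against its stop.

Things in the scene. Friction and masses are not known exactly. Their poses are not given: they have to be found in the camera images.
- main_switch: Main isolator, fixed: grey box 80x64x42 mm on a 100x70 mm foot; lever: 8 mm steel rod with black T-bar (16 mm thick, 44 mm long along y). Origin: centre of underside; +x to its ON side (back, with round black plug, away from the robot within 0.5 rad), y along the hinge. Hinge 48 mm up, cheeks to 55 mm; bar axis 62 mm from hinge, at either stop 35 mm to that side and 99 mm up.
- main_lever (a joint): Main lever angle, rad: 0 = OFF stop (leans 0.6 rad from upright to -x, towards the robot), 0.6 = upright, 1.2 = ON stop (leans 0.6 rad to +x). It is top-heavy: once a little past upright it tips over to the nearer stop by itself and stays; about 2 N at the handle starts it.
- standby_switch: Standby isolator, fixed: the same box, foot, hinge height, axes and lever length as the main isolator, but its lever ends in a black ball of 26 mm diameter, centred 62 mm from the hinge (at either stop 35 mm to that side of the hinge and 99 mm above the bench).
- standby_lever (a joint): Standby lever angle, rad: 0 = OFF stop (leans 0.6 rad to -x, towards the robot), 0.6 = upright, 1.2 = ON stop (leans to +x). Top-heavy like the main lever: past upright it tips to the stop by itself.

How it is judged:
On the way, in this order (a step that is already met when the one before it is completed fails the run):
1. the main isolator is off while the standby isolator is still off (value of joint each of main_lever, standby_lever below 0.2 rad), for 0.2 s.
2. the standby isolator is on (value of joint standby_lever above 1 rad), for 0.2 s.
At the end, for the whole second after the job is handed in: The main (T-bar) lever is off, within 0.2 rad of its stop on the robot's side, and the standby (ball) lever is on, within 0.2 rad of its stop on the far side (value of joint main_lever below 0.2 rad and value of joint standby_lever above 1 rad); the robot touches nothing.
It fails at once if both isolators are on together (value of joint each of main_lever, standby_lever above 0.7 rad).
It also fails if it takes over 38 s, if anything falls off the work surface, if the arm or the gripper's body presses on something with over 40 N, if the wrist force passes 120 N, or if a joint passes its speed limit or range.

ROBOT

A 6-joint arm with a two-finger parallel gripper is mounted at the origin on a cart in front of the work surface, level with it; the furniture and walls round the work are solid. World frame = base frame: x ahead of the robot, y to its left, z up, the work surface at z = 0. Lengths are in m, angles in rad, forces in N, time in s.
With the tool pointing down it reaches from about 0.375 to 0.975 m from the base axis. Payload 3.8 kg.
Tool frame: the origin (TCP) lies on the centre line of the jaws, within the pads' length; the fingertips stand 17 mm ahead of it and the grasp point (between the pads) lies 2 mm behind it (bot.tip_extent is the distance from the TCP to the fingertips, in m); z points along the fingers, y is the line along which they close (so a half turn about z gives the same grasp; the last joint's range is limited). The gripper opens to 85 mm and grips with 20 to 120 N. Pads are 22 mm wide; open, the fingers measure 114 mm over their backs; the gripper's body (76 mm by 85 mm) begins 54 mm behind the grasp point. The pads swing forward as they close: fully open they stand 13 mm farther back than shut.
Start: joints at [1.148, 0.264, 1.604, -0, 1.274, -0.037], TCP at [0.254, 0.625, 0.248] pointing down, gripper open.
Joint ranges: [-2.63, 2.63], [-0.94, 2.18], [0.31, 2.57], [-1.31, 4.45], [0, 2.66], [-2.55, 2.55]. Speed limits (rad/s): [2.57, 2.57, 3.14, 3.14, 3.14, 3.14].

INTERFACE

Orientations are given as a rotation vector (axis times angle).
In Python, from workcell import readout, read_camera, finish_job, bot gives the robot as it stands.
- The arm moves only by the tool jog_arm, never from a script. Its argument "deltas" is one flat list of numbers, 7 for each row, row after row: the shift along the tool's x, y, z in m, then the turn, a rotation vector about the tool's x, y, z in degrees, then the gripper command: -1 is shut, 1 is fully open, values between are in proportion. A call has 1 to 8 rows; each row is the pose to reach, as a shift and turn from the pose commanded when the call began, along the tool's axes at that moment; what a row does not reach only later rows make up. A row lasts 1/10 s, in which the tool goes at most 50 mm and 8.59 degrees, less where a joint would pass 70% of its speed; a pose out of reach is approached as far as the arm can. A call with a gripper value outside its range is refused whole. The fingers move at their own pace and stop on an object; "squeeze" is the grip in N (left out, the last holds). Time passes only in rows, so rows that repeat a pose let the fingers close. It gives the time, the measured TCP pose, the force, the opening and the grip force at its end, in the units of the state.
- readout.read_state(): the state, without advancing time (a new reading comes with each control period).
- read_camera(name): name is "side" or "top"; returns a dict with "color" (420x560x3 uint8, blue, green, red), "fx", "fy", "cx", "cy" (pixels), "dist" ([k1, k2, p1, p2, k3] as OpenCV has them; the pictures are not rectified), "origin" and "attitude" of the camera in the world. Camera axes: x right, y down, z forward; pixel columns grow to the right and rows downward; lengths in m; the calibration is good to about 2 mm. A picture is of the moment at which its call begins. There is no depth.
- finish_job(): hands the job in; it is judged then, once.
The state is a dict: "time": time; "q": joint angles; "joint_vel": joint speeds; "joint_torque": joint torques, N m; "tool_pos": TCP position; "tcp_rot": TCP orientation; "wrist_force": force on the tool from outside, world axes, zero at the start; "torque": the same for the moment, N m; "width": opening from 0.0 (shut) to 1.0 (fully open); "grip_force": force on a finger pad.
Only numpy, scipy, OpenCV 4.12 (cv2) and the standard library are available. Lean on these libraries where they do the work, as an engineer would, in place of code of your own. Each camera call takes 0.05 s, during which the arm holds its last target. There are 200 camera calls.

## Working session

There is one attempt and no reset: what is moved stays moved. The work goes in short steps, Python scripts to look and compute and a tool call to move; the robot and the scene stay as the last step left them, time stands still between calls to the robot, and variables do not carry over. Pictures are saved under pics/ and viewed, at most 10 in all, crops included, and the job is handed in when it is done.

Besides the shell and the picture viewer there is one more tool, called after ">>>" in YAML: its name, and indented under it one key for each argument. jog_arm: Moves the arm, as the interface text tells. Its arguments: {"type":"object","properties":{"deltas":{"type":"array"},"squeeze":{"type":"number"}},"required":["deltas"]}

```bash
mkdir -p pics; ls; python3 - <<'E'
from workcell import readout, read_camera, bot
import cv2,numpy as np
s=readout.read_state();print(s['time'],s['tool_pos'],s['tcp_rot'],s['width'])
for n in('side','top'):
    c=read_camera(n);cv2.imwrite(f'pics/{n}0.png',c['color']);print({k:v for k,v in c.items() if k!='color'})
E
```

```text
pics
0.0 [0.25369602 0.62473555 0.24694273] [-0.60218262 -3.08280778  0.00349656] 1.004524385654113
{'fx': 452.3264682697651, 'fy': 452.3264682697651, 'cx': 281.0924782966809, 'cy': 215.15597276996618, 'dist': array([-0.0452009,  0.       ,  0.       ,  0.       ,  0.       ]), 'origin': array([0.31485958, 0.55485471, 0.38164344]), 'attitude': array([-0.24306599,  2.50552956, -1.73591021])}
{'fx': 454.4894414093731, 'fy': 454.4894414093731, 'cx': 281.6133613685306, 'cy': 208.21160662734425, 'dist': array([-0.0103945,  0.       ,  0.       ,  0.       ,  0.       ]), 'origin': array([ 0.28869683, -0.20987703,  0.88953288]), 'attitude': array([-2.22715134,  1.96747832, -0.22455047])}
```

View pics/side0.png

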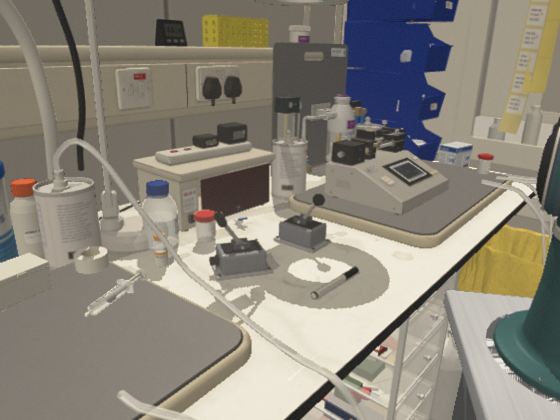

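View pics/top0.png

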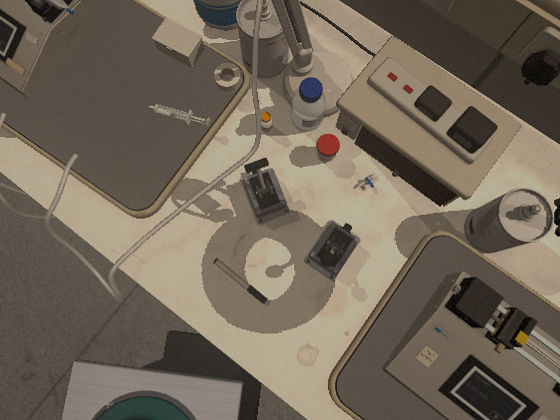

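Side view: the T-bar is near (221,218), leaning left (away from the robot, so on). The ball is near (319,200), leaning towards the robot. In the top view the boxes are near (264,195) and (333,248). I need an enlarged crop of both.

```bash
python3 - <<'E'
import cv2,numpy as np
a=cv2.imread('pics/side0.png')[180:290,195:345];b=cv2.imread('pics/top0.png')[145:285,230:370]
a=cv2.resize(a,(400*150//110,400));b=cv2.resize(b,None,fx=4,fy=4,interpolation=2)[:,:]
a=cv2.resize(cv2.imread('pics/side0.png')[180:290,195:345],None,fx=2.6,fy=2.6,interpolation=2)
b=cv2.resize(cv2.imread('pics/top0.png')[145:285,230:370],None,fx=2.8,fy=2.8,interpolation=2)
h=max(a.shape[0],b.shape[0]);o=np.zeros((h,a.shape[1]+b.shape[1],3),np.uint8);o[:a.shape[0],:a.shape[1]]=a;o[:b.shape[0],a.shape[1]:]=b
o=np.clip(o*1.8,0,255).astype(np.uint8);print(o.shape,a.shape,b.shape);cv2.imwrite('pics/crop.png',o)
E
```

```text
(392, 782, 3) (286, 390, 3) (392, 392, 3)
```

View pics/crop.png

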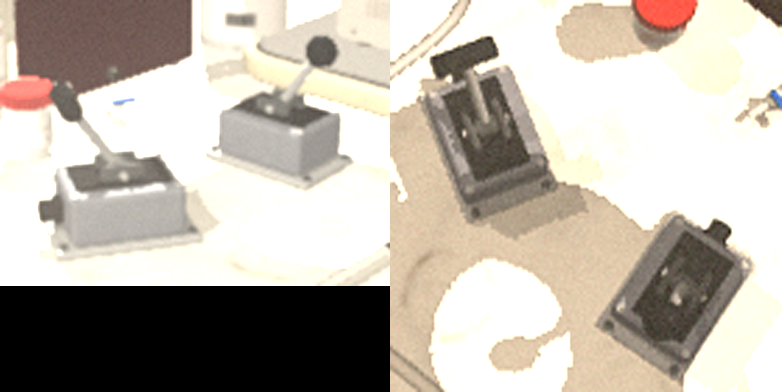

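The crop shows the main T-bar at side (220,219) and top (256.4,165.7). The ball is at side (318.5,199.6), and in the top view about (322,262), dark against its own box. The black plugs lie on the far sides. So main is on and standby is off. Next I triangulate.

```bash
cat > h.py <<'E'
import cv2,numpy as np
from workcell import read_camera
from scipy.spatial.transform import Rotation as R
def ray(c,p):
    K=np.array([[c['fx'],0,c['cx']],[0,c['fy'],c['cy']],[0,0,1]])
    u=cv2.undistortPoints(np.array([[p]],float),K,c['dist'])[0,0]
    d=R.from_rotvec(c['attitude']).as_matrix()@[u[0],u[1],1];return c['origin'],d/np.linalg.norm(d)
def plane(c,p,z):
    o,d=ray(c,p);return o+d*(z-o[2])/d[2]
def tri(c1,p1,c2,p2):
    o1,d1=ray(c1,p1);o2,d2=ray(c2,p2);t=np.linalg.lstsq(np.c_[d1,-d2],o2-o1,rcond=None)[0]
    a,b=o1+t[0]*d1,o2+t[1]*d2;return (a+b)/2,np.linalg.norm(a-b)
E
python3 - <<'E'
from h import *
np.set_printoptions(precision=4,suppress=True)
s=read_camera('side');t=read_camera('top')
T=lambda u,v:((u-390)/2.8+230,v/2.8+145)
S=lambda u,v:(u/2.6+195,v/2.6+180)
print('bar',tri(t,T(464,58),s,S(65,101)))
print('ball',tri(t,T(650,325),s,S(321,51)),plane(s,S(321,51),.099))
for n,A in(('main foot FL,FR',[(475,215),(555,185)]),('stby',[(600,325),(677,373)])):
    P=[plane(t,T(*a),.004) for a in A];d=P[1]-P[0];print(n,P,np.linalg.norm(d),'yaw',np.arctan2(d[0],-d[1]))
print('bar ends',[plane(t,T(*a),.099) for a in((433,70),(496,47))])
print('plug',plane(t,T(719,232),.025),'hinge pivots main',plane(t,T(466,130),.048),plane(t,T(505,118),.048),'stby',plane(t,T(660,270),.048),plane(t,T(700,300),.048))
E
```

```text
bar (array([ 0.5389, -0.1374,  0.1003]), np.float64(0.0019359702468240165))
ball (array([ 0.3827, -0.275 ,  0.1022]), np.float64(0.004679815285362137)) [ 0.3859 -0.2852  0.099 ]
main foot FL,FR [array([ 0.4539, -0.1521,  0.004 ]), array([ 0.4825, -0.2058,  0.004 ])] 0.06079261315173563 yaw 0.49007546535250407
stby [array([ 0.3875, -0.2487,  0.004 ]), array([ 0.3611, -0.3052,  0.004 ])] 0.06229083549176539 yaw -0.4366727407959571
bar ends [array([ 0.5277, -0.1186,  0.099 ]), array([ 0.5483, -0.1571,  0.099 ])]
plug [ 0.459  -0.3222  0.025 ] hinge pivots main [ 0.5035 -0.1411  0.048 ] [ 0.5153 -0.1664  0.048 ] stby [ 0.4239 -0.2824  0.048 ] [ 0.4072 -0.3109  0.048 ]
```

Heights agree with the text (0.100 and 0.102). The bar-end yaw of 0.49 and both hinge estimates also agree. The hose may be in the way, so I check its height and the nearby tall items.

```bash
python3 - <<'E'
from h import *
np.set_printoptions(precision=3,suppress=True)
s=read_camera('side');t=read_camera('top')
K=np.array([[s['fx'],0,s['cx']],[0,s['fy'],s['cy']],[0,0,1]])
Rc=R.from_rotvec(s['attitude']).as_matrix().T
for p in((256,120),(250,165),(215,190),(180,220),(115,270),(258,30)):
    P=np.array([plane(t,p,z) for z in(0.005,.05,.1,.15,.2,.3,.4)])
    q=cv2.projectPoints(P,Rc,-Rc@s['origin'],K,s['dist'])[0][:,0]
    print(p,P[0],P[4]);print(q.round(0).tolist())
print('bottle cap',tri(t,(311,90),s,(157,188)),'red',tri(t,(328,146),s,(205,217)),'can',tri(t,(262,5),s,(60,185)))
print('lampbase/rod',plane(t,(300,75),.03),plane(t,(290,0),.3))
from workcell import readout
Rt=R.from_rotvec(readout.read_state()['tcp_rot']).as_matrix();print(Rt)
E
```

```text
(256, 120) [ 0.667 -0.114  0.005] [ 0.583 -0.136  0.2  ]
[[149.0, 267.0], [159.0, 244.0], [170.0, 217.0], [181.0, 190.0], [193.0, 161.0], [218.0, 99.0], [246.0, 32.0]]
(250, 165) [ 0.568 -0.116  0.005] [ 0.506 -0.136  0.2  ]
[[202.0, 273.0], [210.0, 249.0], [219.0, 222.0], [228.0, 193.0], [238.0, 164.0], [259.0, 101.0], [282.0, 33.0]]
(215, 190) [ 0.507 -0.053  0.005] [ 0.459 -0.088  0.2  ]
[[226.0, 295.0], [233.0, 268.0], [242.0, 237.0], [251.0, 206.0], [260.0, 173.0], [280.0, 105.0], [301.0, 32.0]]
(180, 220) [0.438 0.006 0.005] [ 0.405 -0.041  0.2  ]
[[260.0, 320.0], [266.0, 290.0], [274.0, 256.0], [283.0, 221.0], [291.0, 184.0], [308.0, 110.0], [326.0, 32.0]]
(115, 270) [0.325 0.114 0.005] [0.317 0.043 0.2  ]
[[331.0, 381.0], [336.0, 342.0], [342.0, 298.0], [347.0, 254.0], [353.0, 210.0], [364.0, 121.0], [374.0, 32.0]]
(258, 30) [ 0.877 -0.09   0.005] [ 0.747 -0.117  0.2  ]
[[37.0, 261.0], [50.0, 239.0], [64.0, 213.0], [80.0, 186.0], [96.0, 157.0], [131.0, 97.0], [170.0, 31.0]]
bottle cap (array([ 0.69 , -0.219,  0.119]), np.float64(0.0015850377943644905)) red (array([ 0.613, -0.266,  0.049]), np.float64(0.0019800981988148843)) can (array([ 0.827, -0.113,  0.15 ]), np.float64(0.01101314412544728))
lampbase/rod [ 0.767 -0.194  0.03 ] [ 0.737 -0.171  0.3  ]
[[-0.926  0.376 -0.   ]
 [ 0.376  0.926 -0.001]
 [ 0.    -0.001 -1.   ]]
```

Near the isolators the hose lies low (about 1 cm beside the T-bar). I will push the levers with shut fingers. First I pull back, then swing across, shutting and turning the gripper on the way.

>>> jog_arm:
  deltas: [-0.003,-0.177,-0.03,0,0,65,-1,-0.003,-0.177,-0.03,0,0,65,-1,-0.003,-0.177,-0.03,0,0,65,-1,-0.003,-0.177,-0.03,0,0,65,-1,-0.158,-0.254,-0.03,0,0,65,-1,-0.158,-0.254,-0.03,0,0,65,-1,-0.158,-0.254,-0.03,0,0,65,-1,-0.158,-0.254,-0.03,0,0,65,-1]

```text
time: 1.1
tool_pos: [0.3063, 0.328, 0.2786]
tcp_rot: [2.171, 2.269, 0.001]
wrist_force: [0.4, 1.4, 0.2]
width: -0.001
grip_force: 0.0
```

```bash
cat >> h.py <<'E'
def go(target,yaw):  # tool-frame shift and z-turn (deg) bringing tool x to world yaw, tool down
    from workcell import readout
    s=readout.read_state();r=R.from_rotvec(s['tcp_rot']);M=r.as_matrix()
    c,w=np.cos(yaw),np.sin(yaw);G=R.from_matrix(np.array([[c,w,0],[w,-c,0],[0,0,-1]]))
    print(s['time'],s['tool_pos'].round(4),s['wrist_force'].round(1),s['width'])
    print('shift',(M.T@(np.array(target)-s['tool_pos'])).round(4),'turn',np.degrees((r.inv()*G).as_rotvec()).round(1))
E
python3 -c "
from h import *
go([.561,-.126,.25],.49)"
```

```text
1.1 [0.3063 0.328  0.2786] [0.4 1.4 0.2] -0.0006863759797690418
shift [-0.4647  0.2345  0.0292] turn [ 0.1 -0.  64.4]
```

>>> jog_arm:
  deltas: [-0.465,0.235,0.02,0,0,64.4,-1,-0.465,0.235,0.02,0,0,64.4,-1,-0.465,0.235,0.02,0,0,64.4,-1,-0.465,0.235,0.02,0,0,64.4,-1,-0.465,0.235,0.02,0,0,64.4,-1,-0.465,0.235,0.02,0,0,64.4,-1,-0.465,0.235,0.02,0,0,64.4,-1,-0.465,0.235,0.02,0,0,64.4,-1]

```text
time: 1.9
tool_pos: [0.5036, -0.0187, 0.2632]
tcp_rot: [3.047, 0.765, 0.002]
wrist_force: [0.7, 0.4, 0.8]
width: -0.002
grip_force: 0.0
```

```bash
python3 -c "
from h import *
go([.567,-.129,.19],.49)"
```

```text
1.9 [ 0.5036 -0.0187  0.2632] [0.7 0.4 0.8] -0.0018041346808552957
shift [0.0037 0.1272 0.0732] turn [ 0.  -0.1  0.1]
```

>>> jog_arm:
  deltas: [0.004,0.127,0,0,0,0,-1,0.004,0.127,0,0,0,0,-1,0.004,0.127,0.03,0,0,0,-1,0.004,0.127,0.073,0,0,0,-1,0.004,0.127,0.073,0,0,0,-1,0.004,0.127,0.073,0,0,0,-1]

```text
time: 2.5
tool_pos: [0.5659, -0.1259, 0.1892]
tcp_rot: [-3.043, -0.773, 0.004]
wrist_force: [0.2, -0.9, 0.7]
width: -0.001
grip_force: 0.0
```

```bash
python3 - <<'E'
from h import *
go([.567,-.129,.102],.49)
s=read_camera('side');t=read_camera('top')
a=cv2.resize(s['color'][110:290,150:350],None,fx=1.9,fy=1.9);b=cv2.resize(t['color'][90:290,200:400],None,fx=2,fy=2)
o=np.zeros((400,a.shape[1]+400,3),np.uint8);o[:a.shape[0],:a.shape[1]]=a;o[:,a.shape[1]:]=b
cv2.imwrite('pics/c2.png',np.clip(o*1.6,0,255).astype(np.uint8))
E
```

```text
2.5 [ 0.5659 -0.1259  0.1892] [ 0.2 -0.9  0.7] -0.0011902167193043876
shift [-0.0003  0.0034  0.0872] turn [-0.1  0.1  0.4]
```

View pics/c2.png

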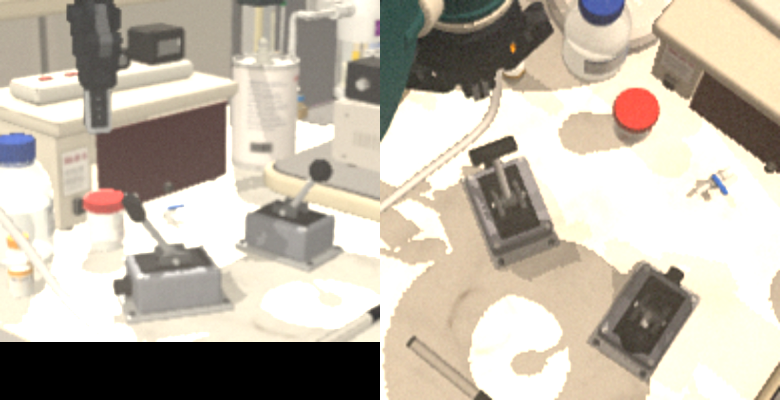

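The fingertips are at crop (97,128), above and beyond the T-bar at (133,207), and the hose is clear. I descend behind the bar.

>>> jog_arm:
  deltas: [0.001,0.003,0.03,0,0,0,-1,0.001,0.003,0.06,0,0,0,-1,0.001,0.003,0.085,0,0,0,-1,0.001,0.003,0.085,0,0,0,-1]

```text
time: 3.0
tool_pos: [0.5679, -0.1273, 0.1038]
tcp_rot: [-3.043, -0.775, 0.005]
wrist_force: [-1.4, 1.9, -0.9]
width: -0.004
grip_force: 0.0
```

>>> jog_arm:
  deltas: [-0.01,0,0,0,0,0,-1,-0.02,0,0,0,0,0,-1,-0.03,0,0,0,0,0,-1,-0.04,0,0,0,0,0,-1,-0.048,0,0,0,0,0,-1,-0.056,0,0,0,0,0,-1,-0.062,0,0,0,0,0,-1,-0.062,0,0,0,0,0,-1]

```text
time: 3.8
tool_pos: [0.5133, -0.1583, 0.1043]
tcp_rot: [-3.044, -0.772, 0.003]
wrist_force: [-0.1, -0.2, -0.1]
width: -0.001
grip_force: 0.0
```

>>> jog_arm:
  deltas: [0.01,0,-0.05,0,0,0,-1,0.01,0,-0.1,0,0,0,-1,0.01,0,-0.1,0,0,0,-1]

```text
time: 4.1
tool_pos: [0.5287, -0.1548, 0.213]
tcp_rot: [3.037, 0.772, 0.018]
wrist_force: [0.6, -0.5, 0.4]
width: 0.002
grip_force: 0.0
```

```bash
python3 - <<'E'
from h import *
x=np.array([np.cos(-.47),np.sin(-.47),0]);h=np.array([.4155,-.2967,0])
go(h-.064*x+[0,0,.2],-.47)
s=read_camera('side');t=read_camera('top')
a=cv2.resize(s['color'][110:290,150:350],None,fx=1.9,fy=1.9);b=cv2.resize(t['color'][90:290,200:400],None,fx=2,fy=2)
o=np.zeros((400,a.shape[1]+400,3),np.uint8);o[:a.shape[0],:a.shape[1]]=a;o[:,a.shape[1]:]=b
cv2.imwrite('pics/c3.png',np.clip(o*1.6,0,255).astype(np.uint8))
E
```

```text
4.1 [ 0.5287 -0.1548  0.213 ] [ 0.6 -0.5  0.4] 0.0019448989003594888
shift [-0.2036  0.0178  0.0113] turn [ 0.3 -0.8 55.4]
```

View pics/c3.png

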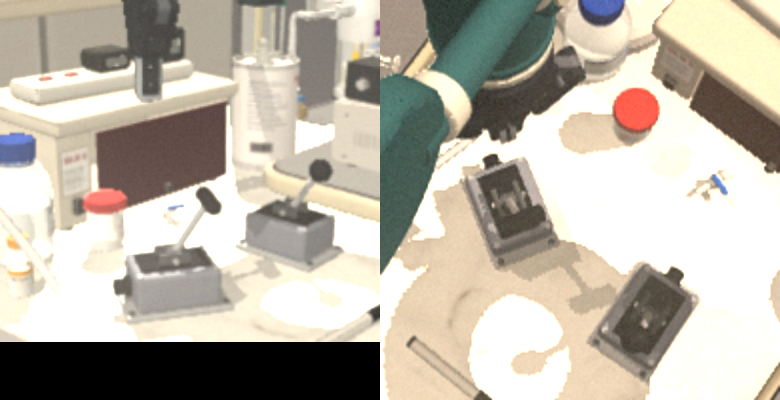

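Main is off: the T-bar now leans to the robot's side at crop (208,200). The ball is unchanged at crop (320,170). Moving to the robot's side of the ball.

>>> jog_arm:
  deltas: [-0.206,0.015,0,0,-0.5,55.4,-1,-0.206,0.015,0,0,-0.5,55.4,-1,-0.206,0.015,0,0,-0.5,55.4,-1,-0.206,0.015,0,0,-0.5,55.4,-1,-0.206,0.015,0,0,-0.5,55.4,-1,-0.206,0.015,0,0,-0.5,55.4,-1,-0.206,0.015,0,0,-0.5,55.4,-1,-0.206,0.015,0,0,-0.5,55.4,-1]

```text
time: 5.0
tool_pos: [0.3484, -0.264, 0.2028]
tcp_rot: [3.055, -0.732, -0.019]
wrist_force: [-0.4, 0.2, -0.3]
width: 0.001
grip_force: 0.0
```

```bash
python3 - <<'E'
from h import *
x=np.array([np.cos(-.47),np.sin(-.47),0]);h=np.array([.4155,-.2967,0])
go(h-.068*x+[0,0,.104],-.47)
s=read_camera('side');t=read_camera('top')
a=cv2.resize(s['color'][110:290,150:350],None,fx=1.9,fy=1.9);b=cv2.resize(t['color'][90:290,200:400],None,fx=2,fy=2)
o=np.zeros((400,a.shape[1]+400,3),np.uint8);o[:a.shape[0],:a.shape[1]]=a;o[:,a.shape[1]:]=b
cv2.imwrite('pics/c4.png',np.clip(o*1.6,0,255).astype(np.uint8))
E
```

```text
5.0 [ 0.3484 -0.264   0.2028] [-0.4  0.2 -0.3] 0.0005481821307795294
shift [ 0.0078 -0.0015  0.0987] turn [ 0.2  0.7 -0. ]
```

View pics/c4.png

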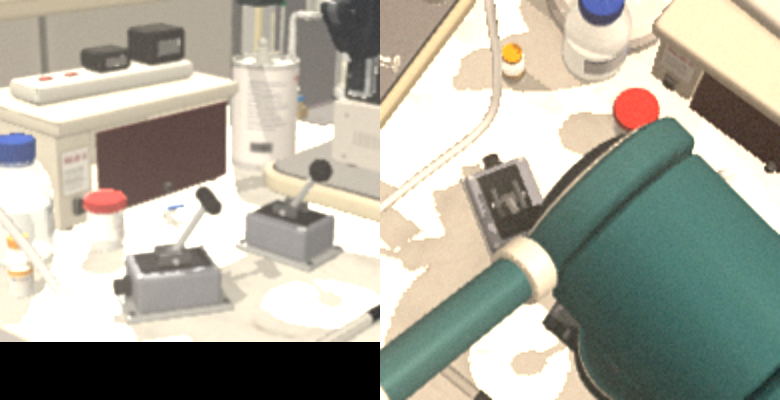

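The fingers are at crop (365,100), on the robot's side of the ball at (320,170). The arm is clear of the main lever, so I descend.

>>> jog_arm:
  deltas: [0.006,-0.002,0.03,0,0.7,0,-1,0.006,-0.002,0.065,0,0.7,0,-1,0.006,-0.002,0.098,0,0.7,0,-1,0.006,-0.002,0.098,0,0.7,0,-1]

```text
time: 5.5
tool_pos: [0.3514, -0.2623, 0.1018]
tcp_rot: [-3.056, 0.728, 0.01]
wrist_force: [-0.4, 0.2, -1.1]
width: 0.001
grip_force: 0.0
```

>>> jog_arm:
  deltas: [0.012,0,0,0,0,0,-1,0.024,0,0,0,0,0,-1,0.034,0,0,0,0,0,-1,0.044,0,0,0,0,0,-1,0.052,0,0,0,0,0,-1,0.06,0,0,0,0,0,-1,0.066,0,0,0,0,0,-1,0.066,0,0,0,0,0,-1]

```text
time: 6.3
tool_pos: [0.4149, -0.296, 0.1074]
tcp_rot: [3.05, -0.729, 0.007]
wrist_force: [-0.3, -0.1, 0.3]
width: -0.003
grip_force: 0.0
```

>>> jog_arm:
  deltas: [-0.01,0,-0.05,0,0,0,-1,-0.02,0,-0.1,0,0,0,-1,-0.03,0,-0.14,0,0,0,-1,-0.03,0,-0.14,0,0,0,-1,-0.03,0,-0.14,0,0,0,-1]

```text
time: 6.8
tool_pos: [0.3872, -0.2815, 0.2485]
tcp_rot: [3.049, -0.73, 0.011]
wrist_force: [0.9, 0.4, -0.8]
width: 0.003
grip_force: 0.0
```

```bash
python3 - <<'E'
from h import *
go([.36,-.27,.2],-.47)
s=read_camera('side')
cv2.imwrite('pics/c5.png',np.clip(cv2.resize(s['color'][110:290,150:400],None,fx=2.4,fy=2.4)*1.6,0,255).astype(np.uint8))
E
```

```text
6.8 [ 0.3872 -0.2815  0.2485] [ 0.9  0.4 -0.8] 0.0032202244986672328
shift [-0.0298  0.0018  0.0483] turn [ 0.3 -0.5  0. ]
```

View pics/c5.png

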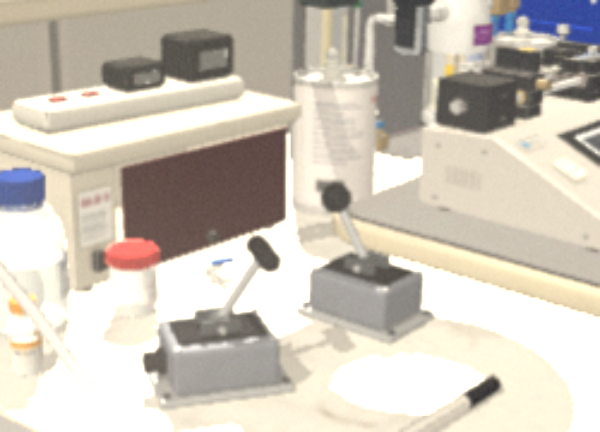

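The ball now leans away at crop (335,196) and the T-bar leans towards the robot at (263,253). I check both against the stop positions before handing in.

```bash
python3 - <<'E'
from h import *
from workcell import finish_job
s=read_camera('side')
a=plane(s,(289.6,191.7),.099);b=plane(s,(259.6,215.4),.099)
print(a,b)
if np.linalg.norm(a[:2]-[.447,-.3126])<.013 and np.linalg.norm(b[:2]-[.477,-.170])<.013: print(finish_job())
E
```

```text
[ 0.4490946  -0.32169751  0.099     ] [ 0.47857219 -0.17324602  0.099     ]
the job is handed in; nothing more can be done
None
```

The changeover is done and handed in: the main (T-bar) isolator went off first and the standby (ball) isolator then went on, with each handle within about 10 mm of its stop position in the last camera check; the judge's verdict was not shown.

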